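# Change the polishing spindle's speed at its gated lever

### The arm

A 6-joint arm with a two-finger parallel gripper is mounted at the origin on the work surface. World frame = base frame: x ahead of the robot, y to its left, z up, the work surface at z = 0. Lengths are in m, angles in degrees, forces in N, time in s.
With the tool pointing down it reaches from about 0.325 to 0.9 m from the base axis. Payload 6.1 kg.
Tool frame: the origin (TCP) lies on the centre line of the jaws, within the pads' length; the fingertips stand 17 mm ahead of it and the grasp point (between the pads) lies 2 mm behind it (env.tip_extent is the distance from the TCP to the fingertips, in m); z points along the fingers, y is the line along which they close (so a half turn about z gives the same grasp; the last joint's range is limited). The gripper opens to 85 mm and grips with 20 to 120 N. Pads are 22 mm wide; open, the fingers measure 114 mm over their backs; the gripper's body (76 mm by 85 mm) begins 54 mm behind the grasp point. The pads swing forward as they close: fully open they stand 13 mm farther back than shut.
Start: joints at [-84.46, 12.628, 87.462, -0, 79.91, -7.225], TCP at [0.138, -0.61, 0.214] pointing down, gripper open.
Joint ranges: [-170.65, 170.65], [-52.31, 119.04], [5.05, 147.46], [-71.25, 251.25], [11.57, 151.72], [-153.62, 153.62]. Speed limits (degrees/s): [147.25, 147.25, 172.46, 180, 180, 180].

### API

Orientations are given as [roll, pitch, yaw] about the fixed x, y, z axes, in that order (R = Rz(yaw) Ry(pitch) Rx(roll)).
In Python, from workcell import env gives the robot as it stands.
- The arm moves only by the tool send_rows, never from a script. Its argument "commands" is a list of rows, each a list of 3 entries, a list of its own where there are three numbers: the gripper's target within -1 to 1 (shut at 1, half-way at 0, fully open at -1), then the shift along the world's x, y, z in cm, then the turn about the world's z in degrees. A call has 1 to 5 rows; each row shifts and turns the commanded pose from where the row before left it; what a row does not reach is not made up. A row lasts 1/8 s, in which the tool goes at most 62.5 mm and 10.7 degrees, less where a joint would pass 70% of its speed; a pose out of reach is approached as far as the arm can. A call is refused whole if a number of a shift passes 6.25 or a number of a turn 10.7, either way. A call with a gripper value outside its range is refused whole. The fingers move at their own pace and stop on an object; "force" is the grip in N (left out, the last holds). Time passes only in rows, so rows that do not move let the fingers close. It gives the time, the measured TCP pose, the force, the opening and the grip force at its end, in the units of the state.
- env.observe(): the state, without advancing time (a new reading comes with each control period).
- env.camera(name): name is "scene" or "side" or "wrist"; returns a dict with "image" (480x640x3 uint8, blue, green, red), "z_map" (480x640 float32, m along the optical axis (not along the pixel's ray), 0 where there is no reading), "fx", "fy", "cx", "cy" (pixels), "position" and "attitude" of the camera in the world. Camera axes: x right, y up, looking along -z (the intrinsics and any distortion apply to the point x, -y, -z); pixel columns grow to the right and rows downward; lengths in m; the calibration is good to about 2 mm. A picture is of the moment at which its call begins.
- env.hand_in(): hands the job in; it is judged then, once.
The state is a dict: "clock": time; "qpos": joint angles; "joint_vel": joint speeds; "tau": joint torques, N m; "ee_pos": TCP position; "tool_rot": TCP orientation; "contact_force": force on the tool from outside, world axes, zero at the start; "wrist_torque": the same for the moment, N m; "width": opening from 0.0 (shut) to 1.0 (fully open); "grasp_force": force on a finger pad.
Only numpy, scipy, OpenCV 4.12 (cv2) and the standard library are available. Lean on these libraries where they do the work, as an engineer would, in place of code of your own. Each camera call takes 0.05 s, during which the arm holds its last target. There are 200 camera calls.

### The job

Change the speed of the polishing spindle: with the outside of the fingers push the ball-topped lever through its gate - along the middle slot to the cross channel, across it, and then fully home into the corner slot marked by the tall square block. Do not grip the lever, do not run it into a slot that has a low round stud, and leave everything lying around where it is; finish clear of the lever.

Things in the scene. Friction and masses are not known exactly. Their poses are not given: they have to be found in the camera images.
- gearbox: Grey gearbox of a polishing spindle, 210 x 190 mm, 110 mm high, fixed to the bench; motor on its right (-y), shaft with felt wheel on its left (+y), none higher than 110 mm. Origin on the bench under the centre of the gate; its x points away from the robot, y left, z up.
- gate (a point): Centre of the steel gate plate on the gearbox top, 110 mm up. Axes as the gearbox. Three slots along x, at y = -28, 0, +28 mm, 17 mm wide, from x = -38 to +38 mm, joined at x = 0 by one cross channel along y, 22 mm wide; solid elsewhere, so the lever changes slots only in the channel. Each corner slot (near/far, left/right) has a stud beyond its closed end.
- knob (a point): Centre of the black ball (30 mm across) atop the lever, a steel rod 12 mm thick that tilts both ways about a pivot 20 mm above the gearbox origin. In the gearbox frame, mm: x = 170 sin(shift), y = 170 sin(select) cos(shift), z = 20 + 170 cos(select) cos(shift). Starts anywhere along the middle slot. No spring: it stays where left; needs 2 to 4 N at the ball; stops solidly at travel ends.
- gatepoint (a point): Point on the lever's axis 90 mm from the pivot, where the rod passes the gate plate (no part to touch).
- shift (a joint): Lever tilt along the slots, rad: 0 in the cross channel, positive away from the robot (gearbox +x), stops at -0.322 and +0.322 (slot ends).
- select (a joint): Lever tilt across the slots, rad: 0 in the middle slot, positive to the left (gearbox +y), stops at -0.302 (right slot) and +0.302 (left slot).
- block: Stud marking the wanted slot: dark steel square block, 18 x 18 mm, 26 mm tall, fixed on the gate plate beyond the closed end of one corner slot, at x = +51 or -51 mm, y = +28 or -28 mm in the gearbox frame (differs from run to run). Origin under its centre, at plate height. With the lever home there, gatepoint is about 20 mm from this origin, seen from above.
- cap1: Low round stud, dark steel, 18 mm across and 6 mm tall, fixed on the gate plate beyond the end of one of the three other corner slots, at +-51, +-28 mm in the gearbox frame. Origin under its centre.
- cap2: Low round stud, dark steel, 18 mm across and 6 mm tall, fixed on the gate plate beyond the end of one of the three other corner slots, at +-51, +-28 mm in the gearbox frame. Origin under its centre.
- cap3: Low round stud, dark steel, 18 mm across and 6 mm tall, fixed on the gate plate beyond the end of one of the three other corner slots, at +-51, +-28 mm in the gearbox frame. Origin under its centre.
- ring_gauge: Brass ring gauge, 24 mm across, 12 mm tall, lying loose on the gearbox top in its near left corner; origin under its centre.
- driver: Screwdriver, 170 mm long, wooden handle, lying loose in front of the gearbox; origin under its middle.
- dish: White ceramic dish, 64 mm across, 30 mm tall, loose in front of the gearbox; origin under its centre.
- jar: Amber jar with black cap, 52 mm across, 75 mm tall, loose beyond the motor; origin under its centre.
- blank: Amber-coloured rounded block, 50 x 100 x 24 mm, loose beyond the gearbox; origin under its centre.
- hammer: Hammer, 240 mm long, lying loose right of the motor; origin under its middle.
- tape: Empty grey reel (ring), 68 mm across, 20 mm tall, lying loose left of the felt wheel; origin under its centre.
- lever_axis (a point): Frame at the lever's pivot that tilts with the lever, its z along the rod towards the ball (no part to touch).

How it is judged (in metres and radians):
At the end, for the whole second after the job is handed in: The lever rests in the slot marked by the tall square block, no more than about 5 mm at gate height (10 mm at the ball) short of the slot's end: gatepoint within 25.5 mm, horizontally, of the block's origin (horizontal distance between gatepoint and block below 0.0255 m and velocity of joint shift between -0.05 and 0.05 rad/s and velocity of joint select between -0.05 and 0.05 rad/s); the robot touches nothing.
It fails at once if the lever is run home into a slot with a low round stud (horizontal distance between gatepoint and cap1 below 0.0255 m or horizontal distance between gatepoint and cap2 below 0.0255 m or horizontal distance between gatepoint and cap3 below 0.0255 m).
It fails at once if the lever is gripped: its rod or ball is taken between the fingers instead of being pushed from outside (x of the grasp point in the frame of lever_axis between -0.016 and 0.016 m and y of the grasp point in the frame of lever_axis between -0.016 and 0.016 m and z of the grasp point in the frame of lever_axis between 0.1 and 0.198 m).
It fails at once if a thing lying around is knocked or carried more than 20 mm (distance of any of ring_gauge, driver, dish, jar, blank, hammer, tape from where it was at the start of the episode above 0.02 m).
It also fails if it takes over 56 s, if anything falls off the work surface, if the arm or the gripper's body presses on something with over 40 N, if the wrist force passes 120 N, or if a joint passes its speed limit or range.

## Working session

There is one attempt and no reset: what is moved stays moved. The work goes in short steps, Python scripts to look and compute and a tool call to move; the robot and the scene stay as the last step left them, time stands still between calls to the robot, and variables do not carry over. Pictures are saved under pics/ and viewed, at most 10 in all, crops included, and the job is handed in when it is done.

Besides the shell and the picture viewer there is one more tool, called after "Emit:" as a command line: name --argument value ..., lists and objects as JSON in quotes. send_rows: Moves the arm, as the interface text tells. Its arguments: {"type":"object","properties":{"commands":{"type":"array"},"force":{"type":"number"}},"required":["commands"]}

```bash
mkdir -p pics; ls
cat > h.py <<'E'
import numpy as np,cv2
from scipy.spatial.transform import Rotation as R
from workcell import env
def cam(n):
    c=env.camera(n); return c
def rot(c):
    a=np.array(c["attitude"],float)
    if a.shape==(3,3): return a
    return R.from_euler('xyz',a,degrees=True).as_matrix() if a.size==3 else R.from_quat(a).as_matrix()
def ray(c,u,v):
    d=np.array([(u-c["cx"])/c["fx"],-(v-c["cy"])/c["fy"],-1.]); return np.array(c["position"]),rot(c)@d
def onz(c,u,v,z):
    p,d=ray(c,u,v); return p+d*(z-p[2])/d[2]
def pt(c,u,v):
    p,d=ray(c,u,v); return p+d*c["z_map"][int(v),int(u)]
E
python3 - <<'E'
from h import *
print(env.observe())
for n in("scene","side"):
    c=cam(n); cv2.imwrite(f"pics/{n}0.png",c["image"]); print({k:c[k] for k in c if k not in("image","z_map")}, pt(c,320,240))
E
```

```text
pics
{'clock': 0.0, 'qpos': array([-8.44600381e+01,  1.26757824e+01,  8.75266611e+01,  1.06911037e-04,
        7.99112200e+01, -7.22525892e+00]), 'joint_vel': array([ 0.01564108,  0.01062659, -0.01623477, -0.16894169, -0.04994886,
       -0.01869572]), 'tau': array([ 7.56852296e-04, -4.96899533e+01, -3.89387333e+01, -2.90096114e-04,
        1.11246121e-02,  1.32667219e-05]), 'ee_pos': array([ 0.1380286 , -0.60890044,  0.21338516]), 'tool_rot': array([-1.79887252e+02, -1.43998998e-02,  1.27651879e+01]), 'contact_force': array([-0.42786142,  0.20415633, -0.67013179]), 'wrist_torque': array([0.03192587, 0.02561572, 0.00325958]), 'grasp_force': 0.0, 'width': 1.0008454315132147}
{'fx': 489.89267158537336, 'fy': 489.89267158537336, 'cx': 307.6720981773363, 'cy': 241.54160835587305, 'position': array([ 1.26934424, -0.02863009,  0.90300869]), 'attitude': array([41.36686031, -0.18225689, 82.80279665])} [0.58830657 0.08625796 0.12441132]
{'fx': 511.7721312620464, 'fy': 511.7721312620464, 'cx': 320.4068836398384, 'cy': 237.3481581164009, 'position': array([0.06870254, 0.78499114, 0.71252762]), 'attitude': array([  58.48386879,    0.67560952, -143.93278155])} [0.58075588 0.09399786 0.17907386]
```

View pics/scene0.png

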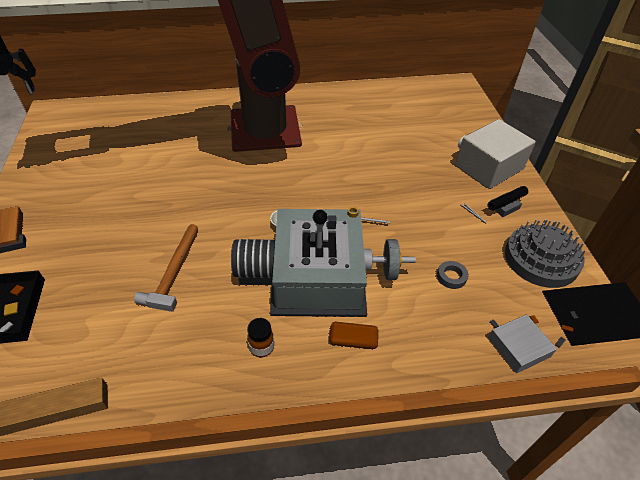

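View pics/side0.png

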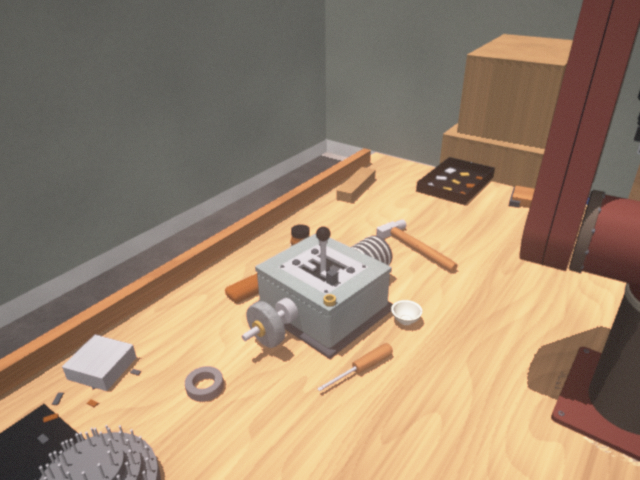

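The scene view (camera looking back at the robot) has the gate near (320,242) and the knob at (320,216). In the side view the knob is at (323,234). I'll enlarge both gates.

Run:
```python
from h import *
a=cv2.imread("pics/scene0.png")[195:320,260:380]; b=cv2.imread("pics/side0.png")[215:350,250:400]
f=lambda i:cv2.resize(i,(400,400*i.shape[0]//i.shape[1]),interpolation=cv2.INTER_CUBIC)
a,b=f(a),f(b); h=max(len(a),len(b)); o=np.zeros((h,800,3),np.uint8); o[:len(a),:400]=a;o[:len(b),400:]=b
cv2.imwrite("pics/crop.png",o)
```

```text
(no output)
```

View pics/crop.png

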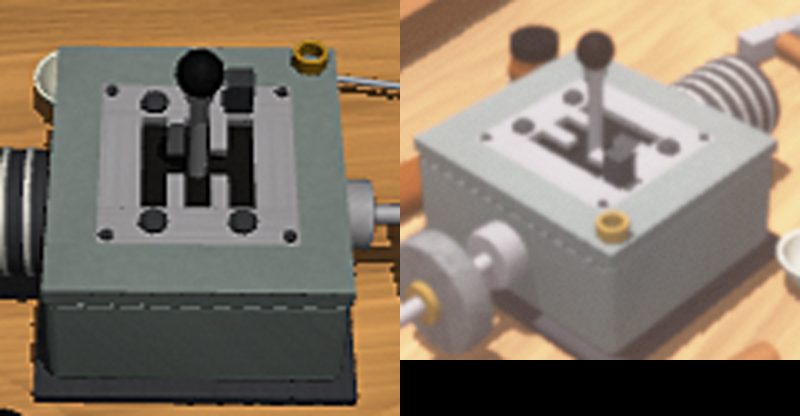

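The tall block is at crop-left (238,90), which is the near-left corner, at gearbox (-51,+28). Low studs are at (155,102), (153,219) and (243,220). Next I compute the gate frame and the knob position.

Run:
```python
from h import *
s=cam("scene"); d=cam("side")
P=lambda u,v,z:onz(s,260+u/3.3333,195+v/3.3333,z)
cor=[P(*q,.11) for q in((112,91),(282,91),(106,234),(290,236))]
caps={k:P(*q,.116) for k,q in dict(NR=(155,102),FR=(153,219),FL=(243,220)).items()}
print("corners",np.round(cor,4)); print(caps)
c=(caps["NR"]+caps["FL"])/2; ax=caps["FR"]-caps["NR"]; ay=caps["FL"]-caps["FR"]
print("centre caps",c,"corners",np.mean(cor,0),"len",np.linalg.norm(ax),np.linalg.norm(ay),"yaw",np.degrees(np.arctan2(ax[1],ax[0])),np.degrees(np.arctan2(-ay[0],ay[1])))
m=(cor[2]+cor[3]-cor[0]-cor[1]); print("yaw corners",np.degrees(np.arctan2(m[1],m[0])))
Q=lambda u,v,z:onz(d,250+u/2.6667-150,215+v/2.6667,z)
print("side holes", [np.round(Q(*q,.11),4) for q in((487,137),(704,136),(602,203))],"FL",Q(523,127,.116),"FR",Q(572,97,.116),"NR",Q(668,147,.116))
# knob
def blob(c,x0,y0):
    g=c["image"].max(2)[y0-14:y0+14,x0-14:x0+14]; m=(g<60).astype(np.uint8)
    n,l,st,ce=cv2.connectedComponentsWithStats(m); i=1+np.argmax(st[1:,4]); print(st[i]); return ce[i]+[x0-14,y0-14]
us=blob(s,320,216); ud=blob(d,323,234); print(us,ud)
p1,d1=ray(s,*us);p2,d2=ray(d,*ud)
t=np.linalg.lstsq(np.c_[d1,-d2],p2-p1,rcond=None)[0]; a,b=p1+d1*t[0],p2+d2*t[1]; print("knob",a,b)
```

```text
corners [[0.5162 0.0373 0.11  ]
 [0.5301 0.1505 0.11  ]
 [0.6375 0.0206 0.11  ]
 [0.6531 0.1337 0.11  ]]
{'NR': array([0.5353252 , 0.06398256, 0.116     ]), 'FR': array([0.63404294, 0.05042379, 0.116     ]), 'FL': array([0.64169061, 0.10575806, 0.116     ])}
centre caps [0.58850791 0.08487031 0.116     ] corners [0.58422519 0.08552089 0.11      ] len 0.09964452802784873 0.055860257549899574 yaw -7.820577515746445 -7.868920228602908
yaw corners -7.805981655235429
side holes [array([0.6494, 0.1322, 0.11  ]), array([0.5129, 0.0346, 0.11  ]), array([0.5281, 0.1488, 0.11  ])] FL [0.6294803  0.11221279 0.116     ] FR [0.62378036 0.05625523 0.116     ] NR [0.52298191 0.07013929 0.116     ]
[  7   8  21  20 274]Traceback (most recent call last):
  File "<stdin>", line 16, in <module>
  File "<stdin>", line 15, in blob
    return _wrapfunc(a, 'argmax', axis=axis, out=out, **kwds)
    return bound(*args, **kwds)
ValueError: attempt to get argmax of an empty sequence
```

```bash
cat >> h.py <<'E'
C=np.array([.584,.085]); Y=np.radians(-7.8); RG=np.array([[np.cos(Y),-np.sin(Y)],[np.sin(Y),np.cos(Y)]])
def g(p): return 1000*(RG.T@(np.array(p)[:2]-C))
def w(x,y): return C+RG@np.array([x,y])/1000
def blob(c,x0,y0,th=60,r=14):
    m=(c["image"].max(2)[y0-r:y0+r,x0-r:x0+r]<th).astype(np.uint8)
    m=cv2.morphologyEx(m,cv2.MORPH_OPEN,np.ones((5,5),np.uint8))
    n,l,st,ce=cv2.connectedComponentsWithStats(m); i=1+np.argmax(st[1:,4]); return ce[i]+[x0-r,y0-r],st[i]
def knob(us,ud,s,d):
    p1,d1=ray(s,*us);p2,d2=ray(d,*ud)
    t=np.linalg.lstsq(np.c_[d1,-d2],p2-p1,rcond=None)[0]; return p1+d1*t[0],p2+d2*t[1]
E
python3 - <<'E'
from h import *
s=cam("scene"); d=cam("side")
us,a=blob(s,320,216); ud,b=blob(d,323,234,90); print(us,a,ud,b)
k=knob(us,ud,s,d); print(k,g(k[0]),g(k[1]))
for z in(.187,):
  print(g(onz(s,*us,z)),g(onz(d,*ud,z)))
for n,p in dict(NE=(-38,28),far=(38,0)).items(): print(n,w(*p))
zz=s["z_map"]; print([pt(s,u,v) for u,v in((300,300*0+225),(350,275))])
print(pt(d,*ud),pt(s,*us))
E
```

```text
[319.63583815 216.86705202] [  7   8  14  15 173] [322.54368932 234.25242718] [  8  10  12  10 103]
(array([0.58119233, 0.0851187 , 0.18762536]), array([0.58102326, 0.08489924, 0.18775309])) [-2.79780733 -0.26344066] [-2.93552269 -0.5038207 ]
[-3.40728778 -0.24656646] [-2.07075732 -1.39942664]
NE [0.55015162 0.11789813]
far [0.62164842 0.07984281]
[array([0.52481226, 0.05071605, 0.10857758]), array([0.67777744, 0.13539351, 0.11048346])]
[0.5729216  0.09597025 0.19605169] [0.59176758 0.08337065 0.1986191 ]
```

The knob is at about gearbox (-3, 0), so it is already level with the cross channel. Next: push it +y, then pull it toward the robot by pushing from the far side. First I shut the fingers and approach at about 21 cm height.

Emit:
send_rows --commands '[[1, [2, 2, 0.5], -4], [1, [3, 4.5, 0.5], -4], [1, [3, 4.5, 0], -4], [1, [3, 4.5, 0], -4], [1, [3, 4.5, 0], -4.6]]'

```text
clock: 0.92
ee_pos: [0.2788, -0.4081, 0.2246]
tool_rot: [180.0, -0.0, -8.0]
contact_force: [0.2, -0.8, 0.5]
width: -0.002
grasp_force: 0.0
```

Emit:
send_rows --commands '[[1, [3, 4.5, 0], 0], [1, [3, 4.5, 0], 0], [1, [3, 4.5, 0], 0], [1, [3, 4.5, 0], 0], [1, [3, 4.5, 0], 0]]'

```text
clock: 1.55
ee_pos: [0.4289, -0.183, 0.2248]
tool_rot: [180.0, -0.0, -7.8]
contact_force: [1.4, -0.7, 1.0]
width: -0.002
grasp_force: 0.0
```

Emit:
send_rows --commands '[[1, [3, 4.5, 0], 0], [1, [3, 4.5, 0], 0], [1, [3, 4, 0], 0], [1, [0, 0, 0], 0], [1, [0, 0, 0], 0]]'

```text
clock: 2.17
ee_pos: [0.5177, -0.0546, 0.2243]
tool_rot: [180.0, 0.0, -7.8]
contact_force: [0.0, 0.5, -0.4]
width: -0.003
grasp_force: 0.0
```

Emit:
send_rows --commands '[[1, [3, 3, 0], 0], [1, [2.5, 3, 0], 0], [1, [0, 1.5, -2], 0], [1, [0, 0, -2], 0], [1, [0, 0, 0], 0]]'

```text
clock: 2.8
ee_pos: [0.5703, 0.0195, 0.1812]
tool_rot: [180.0, 0.3, -7.9]
contact_force: [-0.3, -0.9, -0.4]
width: -0.003
grasp_force: 0.0
```

Run:
```python
from h import *
print(env.tip_extent,env.observe()["ee_pos"],g(env.observe()["ee_pos"]))
s=cam("scene"); d=cam("side")
f=lambda i:cv2.resize(i,(400,400),interpolation=cv2.INTER_CUBIC)
cv2.imwrite("pics/pre.png",np.hstack([f(s["image"][150:300,240:390]),f(d["image"][160:310,250:400])]))
```

```text
0.017 [0.57031166 0.01945249 0.18116737] [ -4.66587433 -66.79877937]
```

View pics/pre.png

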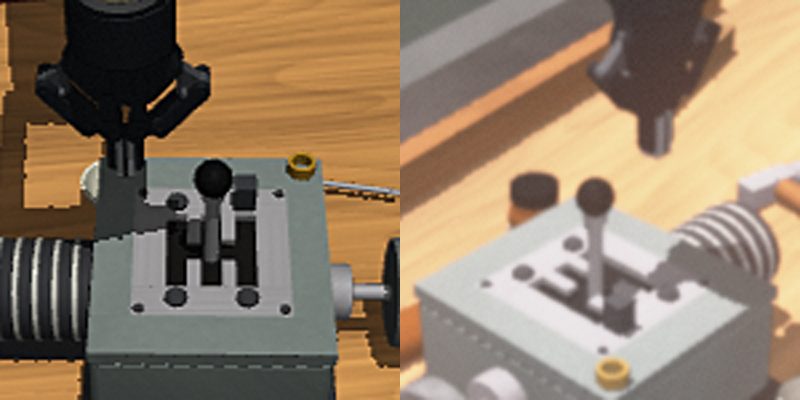

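The fingers flare into wide knuckles about 40 mm above the tips, along y. I'll raise the tip to about z = 0.177 so the knuckles stay above the ball top, then push +y.

Emit:
send_rows --commands '[[1, [0, 0, 1], 0], [1, [0.1, 1, 0], 0], [1, [0.1, 1, 0], 0], [1, [0.1, 0.5, 0], 0], [1, [0, 0, 0], 0]]'

```text
clock: 3.52
ee_pos: [0.576, 0.0462, 0.1942]
tool_rot: [180.0, 0.0, -7.8]
contact_force: [0.9, -0.2, 0.5]
width: 0.0
grasp_force: 0.0
```

Emit:
send_rows --commands '[[1, [0.1, 1, 0], 0], [1, [0.1, 0.5, 0], 0], [1, [0.1, 0.5, 0], 0], [1, [0, 0, 0], 0], [1, [0, 0, 0], 0]]'

```text
clock: 4.15
ee_pos: [0.5791, 0.0654, 0.1945]
tool_rot: [180.0, 0.0, -7.8]
contact_force: [0.2, -0.5, 1.0]
width: -0.001
grasp_force: 0.0
```

Run:
```python
from h import *
print(g(env.observe()["ee_pos"]),env.observe()["contact_force"])
s=cam("scene"); d=cam("side")
f=lambda i:cv2.resize(i,(400,400),interpolation=cv2.INTER_CUBIC)
cv2.imwrite("pics/p2.png",np.hstack([f(s["image"][150:300,240:390]),f(d["image"][160:310,250:400])]))
```

```text
[ -2.20307595 -20.11891154] [ 0.17713774 -0.48614448  1.03514676]
```

View pics/p2.png

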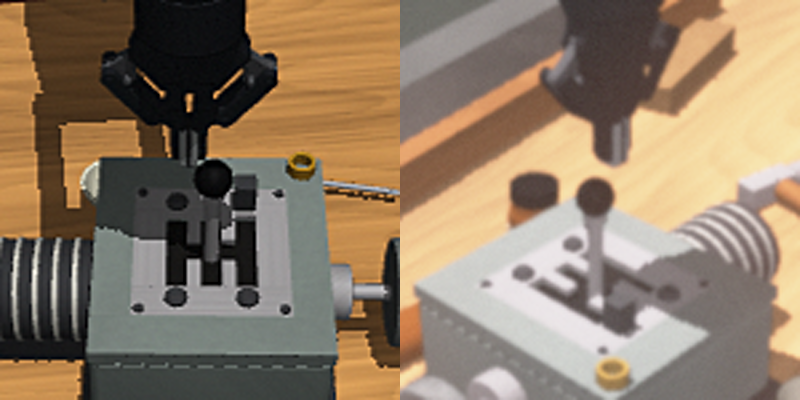

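Run:
```python
from h import *
e=env.observe()["ee_pos"]
s=cam("scene"); d=cam("side")
def proj(c,p):
    q=rot(c).T@(np.array(p)-c["position"]); return np.array([c["cx"]+c["fx"]*q[0]/-q[2], c["cy"]-c["fy"]*q[1]/-q[2]])
for c,o in((s,(240,150)),(d,(250,160))):
    k=np.r_[w(-3,0),.19]
    print([ (proj(c,p)-o)*2.667 for p in (e, e-[0,0,.017],k,np.r_[w(0,0),.11])])
    print([np.round(pt(c,o[0]+u/2.667,o[1]+v/2.667),4) for u,v in (((190,155),(213,180),(212,175)) if o[0]==240 else ((212,150),(196,197),(195,190)))])
cv2.imwrite("pics/s.png",s["image"])
us,a=blob(s,320,217); ud,b=blob(d,323,234,90);print(us,a,ud,b)
i=s["z_map"][205:230,308:334]; print(np.round(i[::3,::3]*1000))
i=d["z_map"][224:246,312:336]; print(np.round(i[::3,::3]*1000))
print(rot(s),s["position"])
```

```text
[array([186.32670218, 172.31397147]), array([186.18217706, 187.83367017]), array([212.79992017, 175.97100709]), array([210.66512966, 248.05610953])]
[array([0.5919, 0.0661, 0.2254]), array([0.5948, 0.0834, 0.1999]), array([0.5908, 0.0832, 0.2013])]
[array([210.83016362, 179.99106728]), array([210.8967843, 199.3892436]), array([193.03882915, 195.72806161]), array([191.24533827, 282.93415232])]
[array([0.5708, 0.0753, 0.2275]), array([0.5721, 0.0939, 0.1962]), array([0.5744, 0.092 , 0.2004])]
[319.45614035 216.61403509] [  7   7  14  14 171] [322.81081081 233.55855856] [  9   8  11  12 111]
[[ 956.  954.  961. 1292. 1285. 1288. 1286. 1287. 1284.]
 [ 960.  961.  965. 1278. 1278. 1281. 1276. 1280. 1286.]
 [ 968.  967. 1117.  988.  988.  989. 1117. 1118. 1119.]
 [1112. 1112.  985.  980.  981.  982.  988. 1112. 1111.]
 [1107. 1104.  985.  982.  982.  982.  987. 1069. 1069.]
 [1098. 1103.  989.  986.  984.  986.  996. 1070. 1064.]
 [1089. 1097. 1092.  989.  992.  994. 1091. 1067. 1069.]
 [1080. 1086. 1088. 1006. 1003. 1085. 1088. 1075. 1073.]
 [1077. 1081. 1081. 1014. 1014. 1081. 1084. 1078. 1081.]]
[[1426. 1425. 1427. 1424. 1418. 1419. 1427. 1427.]
 [1411. 1410. 1414. 1005. 1005. 1409. 1413. 1412.]
 [1398. 1395. 1003. 1000. 1000. 1005. 1399. 1397.]
 [1384. 1383.  999.  996.  999. 1003. 1008. 1388.]
 [1160. 1160. 1001.  995. 1000. 1000. 1367. 1373.]
 [1150. 1149. 1008. 1004. 1004. 1008. 1147. 1149.]
 [1138. 1136. 1142. 1015. 1015. 1020. 1136. 1138.]
 [1128. 1123. 1126. 1024. 1021. 1126. 1123. 1125.]]
[[ 0.12528417 -0.74484355  0.65537162]
 [ 0.9921158   0.09193975 -0.08516645]
 [ 0.00318098  0.66087455  0.75048965]] [ 1.26934424 -0.02863009  0.90300869]
```

Run:
```python
from h import *
e=env.observe()["ee_pos"]; print(e)
for n,o in(("scene",(240,150)),("side",(250,160))):
    c=cam(n); v,u=np.mgrid[o[1]:o[1]+150,o[0]:o[0]+150]; z=c["z_map"][v,u].ravel()
    D=np.c_[(u.ravel()-c["cx"])/c["fx"],-(v.ravel()-c["cy"])/c["fy"],-np.ones(z.size)]
    P=(D*z[:,None])@rot(c).T+c["position"]; P=P[(z>0)]
    G=(P[:,:2]-C)@RG*1000
    for lo in range(160,260,10):
        m=(P[:,2]*1000>=lo)&(P[:,2]*1000<lo+10)&(abs(G[:,0])<45)&(abs(G[:,1]+10)<60)
        if m.sum()>2: print(n,lo,m.sum(),"x",np.round(np.percentile(G[m,0],[2,98])),"y",np.round(np.percentile(G[m,1],[2,50,98])))
```

```text
[0.57910887 0.06526835 0.19454672]
scene 160 15 x [1. 6.] y [-5.  1.  5.]
scene 170 22 x [2. 9.] y [-9. -1.  7.]
scene 180 22 x [ 3. 14.] y [-14.  -2.  12.]
scene 190 76 x [-8. 16.] y [-14.   0.  12.]
scene 200 69 x [-7. 11.] y [-11.   0.  10.]
scene 210 20 x [ 6. 11.] y [-29. -21. -12.]
scene 220 49 x [ 4. 14.] y [-32. -20.  -8.]
scene 230 50 x [ 4. 12.] y [-32. -20.  -8.]
scene 240 51 x [-7. 12.] y [-32. -20.  -7.]
scene 250 88 x [-6. 14.] y [-47. -19.   6.]
side 160 19 x [-11.  -1.] y [-2.  4.  6.]
side 170 33 x [-14.  -0.] y [-5.  5.  9.]
side 180 43 x [-19.   2.] y [-9.  9. 15.]
side 190 85 x [-19.   5.] y [-8.  7. 14.]
side 200 47 x [-15.   4.] y [-7.  2. 10.]
side 210 33 x [-14.   4.] y [-26. -14.  -8.]
side 220 62 x [-15.   3.] y [-33. -12.  -5.]
side 230 64 x [-15.   4.] y [-34. -11.  -5.]
side 240 63 x [-16.   3.] y [-31. -13.  -5.]
side 250 75 x [-17.   8.] y [-46. -15.  11.]
```

By depth, the fingertips are at about z = 0.212, roughly 35 mm higher than the reported pose implies. The fingers passed just above the ball, and x and y agree. I'll back off in -y, lower 3.4 cm and push again.

Emit:
send_rows --commands '[[1, [-0.3, -2, 0], 0], [1, [-0.2, -1, 0], 0], [1, [0, 0, -1.7], 0], [1, [0, 0, -1.7], 0], [1, [0, 0, 0], 0]]'

```text
clock: 5.08
ee_pos: [0.5721, 0.0358, 0.1574]
tool_rot: [180.0, 0.3, -7.8]
contact_force: [-1.1, -0.5, 0.4]
width: 0.001
grasp_force: 0.0
```

Emit:
send_rows --commands '[[1, [0.1, 1, 0], 0], [1, [0.1, 0.5, 0], 0], [1, [0.1, 0.5, 0], 0], [1, [0.1, 0.5, 0], 0], [1, [0, 0, 0], 0]]'

```text
clock: 5.7
ee_pos: [0.5783, 0.0607, 0.1609]
tool_rot: [180.0, -0.0, -7.8]
contact_force: [-0.3, -0.7, 1.9]
width: -0.002
grasp_force: 0.5
```

```bash
cat >> h.py <<'E'
def look(name,view=False):
    s=cam("scene"); d=cam("side"); e=env.observe()["ee_pos"]; print("ee g",g(e),e[2])
    for n,c in (("scene",s),("side",d)):
        v,u=np.mgrid[150:310,240:400]; z=c["z_map"][v,u].ravel()
        D=np.c_[(u.ravel()-c["cx"])/c["fx"],-(v.ravel()-c["cy"])/c["fy"],-np.ones(z.size)]
        P=(D*z[:,None])@rot(c).T+c["position"]; G=(P[:,:2]-C)@RG*1000
        for lo in range(160,230,10):
            m=(P[:,2]*1000>=lo)&(P[:,2]*1000<lo+10)&(abs(G[:,0])<95)&(abs(G[:,1])<90)
            if m.sum()>2: print(n,lo,m.sum(),"x",np.round(np.percentile(G[m,0],[2,50,98])),"y",np.round(np.percentile(G[m,1],[2,50,98])))
    if view:
        f=lambda i:cv2.resize(i,(400,400),interpolation=cv2.INTER_CUBIC)
        cv2.imwrite(name,np.hstack([f(s["image"][150:300,240:390]),f(d["image"][160:310,250:400])]))
E
python3 -c "
from h import *
look('pics/p3.png',True)"
```

```text
ee g [ -2.43444872 -25.10039257] 0.16059582026460895
scene 160 13 x [0. 5. 6.] y [-3.  1.  7.]
scene 170 21 x [ 2.  7. 10.] y [-5.  3. 11.]
scene 180 53 x [ 5.  9. 14.] y [-36. -18.  13.]
scene 190 133 x [-5.  9. 14.] y [-37.  -6.  16.]
scene 200 111 x [-7.  5. 11.] y [-38.  -4.  12.]
scene 210 49 x [-10.   7.  12.] y [-38. -24. -12.]
scene 220 102 x [-9. 11. 14.] y [-55. -22.   5.]
side 160 22 x [-11.  -8.   0.] y [2. 6. 8.]
side 170 33 x [-13.  -9.   0.] y [-27.   6.  13.]
side 180 78 x [-18. -13.   3.] y [-32.   5.  18.]
side 190 141 x [-18. -12.   3.] y [-36.   2.  17.]
side 200 110 x [-14.  -9.   4.] y [-38. -12.  13.]
side 210 43 x [-16. -12.  -1.] y [-36. -20. -10.]
side 220 114 x [-17. -14.   6.] y [-54. -18.   8.]
```

View pics/p3.png

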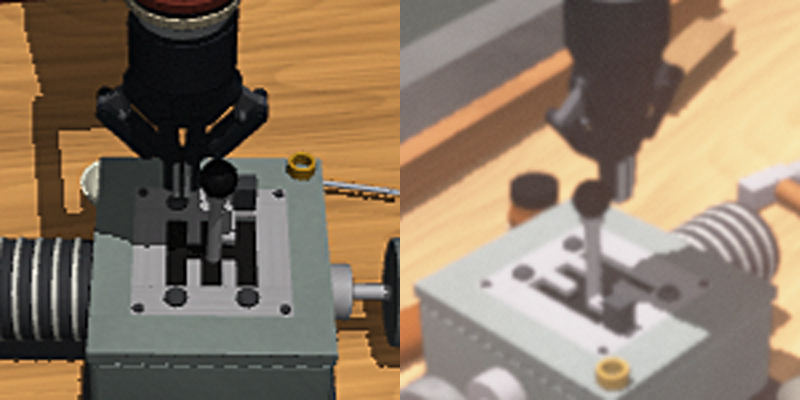

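Contact is made: the knob has moved about 3 mm to +y with the finger beside it. I'll continue.

Emit:
send_rows --commands '[[1, [0.07, 0.5, 0], 0], [1, [0.07, 0.5, 0], 0], [1, [0.07, 0.5, 0], 0], [1, [0.07, 0.5, 0], 0], [1, [0, 0, 0], 0]]'

```text
clock: 6.42
ee_pos: [0.5809, 0.081, 0.1604]
tool_rot: [-180.0, 0.0, -7.8]
contact_force: [0.2, -0.8, 0.5]
width: 0.002
grasp_force: 0.5
```

Emit:
send_rows --commands '[[1, [0.07, 0.5, 0], 0], [1, [0.07, 0.5, 0], 0], [1, [0.07, 0.5, 0], 0], [1, [0.07, 0.5, 0], 0], [1, [0, 0, 0], 0]]'

```text
clock: 7.05
ee_pos: [0.5837, 0.101, 0.1605]
tool_rot: [-180.0, 0.0, -7.8]
contact_force: [-0.2, -0.3, -0.7]
width: 0.0
grasp_force: 0.4
```

```bash
python3 -c "
from h import *
look('pics/p4.png')"
```

```text
ee g [-2.41846249 15.53887622] 0.1605740906796888
scene 160 16 x [-1.  6.  8.] y [30. 36. 43.]
scene 170 22 x [ 4.  8. 12.] y [12. 35. 47.]
scene 180 84 x [ 2. 10. 14.] y [ 5. 35. 57.]
scene 190 154 x [-8.  6. 13.] y [ 2. 37. 55.]
scene 200 48 x [ 3.  9. 12.] y [ 4. 17. 47.]
scene 210 51 x [-8.  9. 12.] y [ 2. 16. 31.]
scene 220 107 x [-8. 11. 14.] y [-14.  17.  47.]
side 160 25 x [-12. -10.  -1.] y [36. 42. 47.]
side 170 31 x [-17. -12.   0.] y [14. 47. 56.]
side 180 108 x [-19. -13.   4.] y [11. 48. 58.]
side 190 157 x [-16. -10.   4.] y [ 4. 39. 55.]
side 200 69 x [-15. -11.   3.] y [ 3. 23. 30.]
side 210 43 x [-16. -12.  -5.] y [ 0. 19. 31.]
side 220 125 x [-17. -14.   7.] y [-15.  20.  49.]
```

Emit:
send_rows --commands '[[1, [0.04, 0.3, 0], 0], [1, [0.03, 0.2, 0], 0], [1, [0, 0, 0], 0]]'

```text
clock: 7.52
ee_pos: [0.5844, 0.1056, 0.1605]
tool_rot: [-180.0, -0.0, -7.8]
contact_force: [0.8, -1.0, 0.0]
width: 0.001
grasp_force: 0.6
```

Emit:
send_rows --commands '[[1, [0.01, 0.1, 0], 0], [1, [0, 0, 0], 0]]'

```text
clock: 7.78
ee_pos: [0.5845, 0.1065, 0.1605]
tool_rot: [-180.0, -0.0, -7.8]
contact_force: [-0.1, -1.8, 0.0]
width: 0.003
grasp_force: 0.6
```

Emit:
send_rows --commands '[[1, [0.01, 0.1, 0], 0], [1, [0, 0, 0], 0]]'

```text
clock: 8.02
ee_pos: [0.5846, 0.1075, 0.1605]
tool_rot: [-180.0, -0.0, -7.8]
contact_force: [0.3, -2.4, -0.2]
width: 0.002
grasp_force: 0.6
```

Emit:
send_rows --commands '[[1, [0.01, 0.1, 0], 0], [1, [0, 0, 0], 0]]'

```text
clock: 8.28
ee_pos: [0.5847, 0.1085, 0.1605]
tool_rot: [-180.0, -0.0, -7.8]
contact_force: [-0.7, -2.7, -0.7]
width: -0.0
grasp_force: 0.6
```

Emit:
send_rows --commands '[[1, [0.01, 0.1, 0], 0], [1, [0, 0, 0], 0]]'

```text
clock: 8.52
ee_pos: [0.5848, 0.1094, 0.1605]
tool_rot: [180.0, 0.0, -7.8]
contact_force: [-0.7, -2.3, 0.0]
width: -0.003
grasp_force: 0.8
```

```bash
python3 -c "
from h import *
look('pics/p4.png')"
```

```text
ee g [-2.52069528 24.29298258] 0.16050313449471784
scene 160 24 x [-3.  6.  9.] y [36. 42. 52.]
scene 170 21 x [ 3.  9. 14.] y [22. 44. 62.]
scene 180 95 x [ 2. 10. 15.] y [14. 43. 63.]
scene 190 129 x [-7.  6. 12.] y [12. 45. 61.]
scene 200 49 x [ 4.  8. 13.] y [12. 24. 38.]
scene 210 52 x [-10.   6.  12.] y [10. 26. 43.]
scene 220 97 x [-9. 11. 14.] y [-5. 27. 55.]
side 160 23 x [-13.  -9.  -2.] y [40. 49. 54.]
side 170 39 x [-18. -12.  -2.] y [24. 55. 64.]
side 180 118 x [-19. -13.   1.] y [17. 53. 66.]
side 190 136 x [-15.  -9.   3.] y [14. 42. 61.]
side 200 64 x [-15. -10.   2.] y [11. 32. 39.]
side 210 48 x [-16. -13.  -7.] y [12. 28. 39.]
side 220 127 x [-17. -14.   6.] y [-6. 30. 57.]
```

Emit:
send_rows --commands '[[1, [0.01, 0.1, 0], 0], [1, [0, 0, 0], 0]]'

```text
clock: 8.88
ee_pos: [0.5849, 0.1104, 0.1605]
tool_rot: [180.0, 0.0, -7.8]
contact_force: [0.0, -2.6, -1.1]
width: 0.001
grasp_force: 1.1
```

Emit:
send_rows --commands '[[1, [0.01, 0.1, 0], 0], [1, [0, 0, 0], 0]]'

```text
clock: 9.12
ee_pos: [0.5849, 0.1113, 0.1604]
tool_rot: [180.0, 0.0, -7.8]
contact_force: [-0.9, -3.3, -0.8]
width: 0.002
grasp_force: 1.5
```

Emit:
send_rows --commands '[[1, [-0.3, -2, 0], 0], [1, [-0.2, -2, 0], 0], [1, [2.6, -0.4, 0], 0], [1, [2.6, -0.3, 0], 0], [1, [0, 0, 0], 0]]'

```text
clock: 9.75
ee_pos: [0.633, 0.0628, 0.1606]
tool_rot: [-180.0, -0.0, -7.9]
contact_force: [-0.2, 0.8, 0.8]
width: -0.003
grasp_force: 0.0
```

Emit:
send_rows --commands '[[1, [0.3, 2.1, 0], 0], [1, [0.3, 2.1, 0], 0], [1, [0.3, 2.1, 0], 0], [1, [0, 0, -1.3], 0], [1, [0, 0, 0], 0]]'

```text
clock: 10.38
ee_pos: [0.6395, 0.1278, 0.1453]
tool_rot: [179.9, 0.2, -7.8]
contact_force: [1.0, 0.5, 0.3]
width: -0.004
grasp_force: 0.0
```

```bash
python3 -c "
from h import *
look('pics/p5.png',True)"
```

```text
ee g [50.20345401 49.39062656] 0.14668572372588617
scene 160 12 x [56. 61. 63.] y [43. 50. 58.]
scene 170 51 x [ 3. 60. 64.] y [38. 50. 64.]
scene 180 48 x [12. 59. 64.] y [37. 51. 63.]
scene 190 50 x [52. 60. 64.] y [37. 49. 62.]
scene 200 72 x [43. 62. 65.] y [23. 52. 78.]
scene 210 203 x [41. 61. 65.] y [17. 53. 84.]
scene 220 132 x [41. 62. 68.] y [ 8. 54. 89.]
side 160 47 x [-13.  -4.  54.] y [41. 53. 60.]
side 170 91 x [-18.  39.  54.] y [38. 57. 64.]
side 180 153 x [-18.  -1.  55.] y [38. 58. 65.]
side 190 130 x [-15.   2.  53.] y [40. 55. 64.]
side 200 59 x [34. 39. 54.] y [25. 48. 79.]
side 210 158 x [35. 38. 59.] y [15. 58. 85.]
side 220 130 x [32. 38. 61.] y [ 9. 60. 88.]
```

View pics/p5.png

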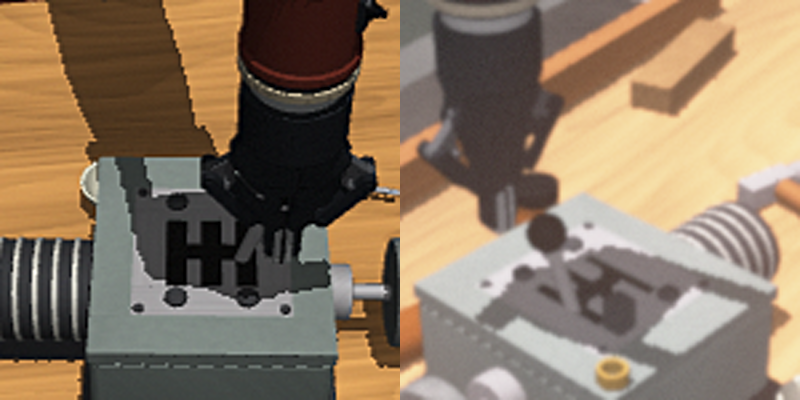

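The finger is now behind the ball on the far side, level in y. I'll push toward the robot (-x of the gearbox).

Emit:
send_rows --commands '[[1, [-1, 0.14, 0], 0], [1, [-1, 0.14, 0], 0], [1, [-0.5, 0.07, 0], 0], [1, [-0.5, 0.07, 0], 0], [1, [0, 0, 0], 0]]'

```text
clock: 11.1
ee_pos: [0.6111, 0.1316, 0.148]
tool_rot: [-180.0, -0.1, -7.8]
contact_force: [0.8, -1.3, 0.4]
width: -0.002
grasp_force: 0.5
```

Emit:
send_rows --commands '[[1, [-0.5, 0.07, 0], 0], [1, [-0.5, 0.07, 0], 0], [1, [-0.5, 0.07, 0], 0], [1, [0, 0, 0], 0]]'

```text
clock: 11.6
ee_pos: [0.5955, 0.1338, 0.1474]
tool_rot: [180.0, 0.0, -7.8]
contact_force: [1.8, 0.1, 1.2]
width: -0.007
grasp_force: 0.5
```

```bash
python3 -c "
from h import *
look('pics/p6.png')"
```

```text
ee g [ 4.98521023 49.91876675] 0.1473790656708817
scene 160 13 x [-16.  17.  18.] y [36. 48. 55.]
scene 170 43 x [12. 15. 19.] y [37. 51. 64.]
scene 180 46 x [11. 15. 20.] y [37. 49. 63.]
scene 190 57 x [-26.  15.  19.] y [36. 50. 62.]
scene 200 59 x [-3. 16. 21.] y [30. 52. 69.]
scene 210 157 x [-2. 17. 21.] y [18. 53. 82.]
scene 220 164 x [-4. 16. 21.] y [ 9. 54. 87.]
side 160 31 x [-29. -25.  10.] y [39. 53. 58.]
side 170 67 x [-36.  -8.  10.] y [50. 61. 65.]
side 180 140 x [-36. -24.   8.] y [39. 59. 66.]
side 190 127 x [-33. -14.   7.] y [38. 54. 64.]
side 200 46 x [-9. -6. -1.] y [28. 52. 65.]
side 210 158 x [-10.  -7.  13.] y [18. 58. 85.]
side 220 131 x [-11.  -7.  17.] y [ 8. 57. 88.]
```

Emit:
send_rows --commands '[[1, [-0.5, 0.06, 0], 0], [1, [-0.5, 0.06, 0], 0], [1, [-0.5, 0.06, 0], 0], [1, [-0.5, 0.06, 0], 0], [1, [0, 0, 0], 0]]'

```text
clock: 12.32
ee_pos: [0.5755, 0.1363, 0.1475]
tool_rot: [-180.0, 0.0, -7.8]
contact_force: [0.8, -0.6, -0.6]
width: 0.0
grasp_force: 0.4
```

Emit:
send_rows --commands '[[1, [-0.3, 0.03, 0], 0], [1, [-0.3, 0.03, 0], 0], [1, [-0.2, 0.03, 0], 0], [1, [0, 0, 0], 0]]'

```text
clock: 12.82
ee_pos: [0.5679, 0.1371, 0.1475]
tool_rot: [-180.0, 0.0, -7.8]
contact_force: [1.2, 0.1, -2.3]
width: 0.0
grasp_force: 0.7
```

Emit:
send_rows --commands '[[1, [-0.2, 0.03, 0], 0], [1, [-0.2, 0.03, 0], 0], [1, [0, 0, 0], 0]]'

```text
clock: 13.2
ee_pos: [0.5638, 0.1377, 0.1475]
tool_rot: [180.0, 0.0, -7.8]
contact_force: [1.8, -0.9, -1.2]
width: -0.001
grasp_force: 0.7
```

```bash
python3 -c "
from h import *
look('pics/p6.png')"
```

```text
ee g [-27.05324369  49.49397944] 0.14752302673079976
scene 160 9 x [-47. -21. -15.] y [35. 43. 60.]
scene 170 47 x [-45. -17. -12.] y [35. 47. 61.]
scene 180 49 x [-55. -18. -13.] y [36. 48. 62.]
scene 190 45 x [-23. -16. -12.] y [37. 49. 62.]
scene 200 54 x [-33. -15. -11.] y [33. 51. 67.]
scene 210 159 x [-34. -15. -11.] y [18. 52. 81.]
scene 220 155 x [-36. -16.  -9.] y [10. 54. 88.]
side 160 33 x [-67. -54. -23.] y [45. 56. 62.]
side 170 107 x [-68. -56. -23.] y [42. 59. 64.]
side 180 169 x [-66. -51. -23.] y [39. 54. 63.]
side 190 65 x [-40. -36. -23.] y [37. 56. 64.]
side 200 53 x [-42. -38. -32.] y [26. 51. 75.]
side 210 163 x [-41. -39. -18.] y [16. 57. 84.]
side 220 124 x [-43. -39. -16.] y [ 9. 61. 89.]
```

Emit:
send_rows --commands '[[1, [-0.15, 0.02, 0], 0], [1, [0, 0, 0], 0]]'

```text
clock: 13.55
ee_pos: [0.5624, 0.1379, 0.1475]
tool_rot: [180.0, 0.0, -7.8]
contact_force: [2.0, -0.7, -1.8]
width: -0.004
grasp_force: 0.8
```

Emit:
send_rows --commands '[[1, [-0.15, 0.02, 0], 0], [1, [0, 0, 0], 0]]'

```text
clock: 13.8
ee_pos: [0.5609, 0.1381, 0.1475]
tool_rot: [-180.0, 0.0, -7.8]
contact_force: [2.7, 0.4, -1.0]
width: 0.001
grasp_force: 0.8
```

Emit:
send_rows --commands '[[1, [-0.15, 0.02, 0], 0], [1, [0, 0, 0], 0]]'

```text
clock: 14.05
ee_pos: [0.5597, 0.1382, 0.1475]
tool_rot: [180.0, -0.0, -7.8]
contact_force: [2.9, -1.0, -2.3]
width: -0.005
grasp_force: 1.6
```

Emit:
send_rows --commands '[[1, [-0.15, 0.02, 0], 0], [1, [0, 0, 0], 0]]'

```text
clock: 14.3
ee_pos: [0.5589, 0.1382, 0.1475]
tool_rot: [180.0, -0.1, -7.8]
contact_force: [5.8, -1.5, -5.3]
width: 0.002
grasp_force: 3.4
```

Emit:
send_rows --commands '[[1, [-0.15, 0.02, 0], 0], [1, [0, 0, 0], 0]]'

```text
clock: 14.55
ee_pos: [0.5584, 0.1382, 0.1475]
tool_rot: [-180.0, -0.3, -7.9]
contact_force: [10.5, -2.1, -8.4]
width: -0.001
grasp_force: 5.4
```

Emit:
send_rows --commands '[[1, [-0.15, 0.02, 0], 0], [1, [0, 0, 0], 0]]'

```text
clock: 14.8
ee_pos: [0.5581, 0.1381, 0.1475]
tool_rot: [-180.0, -0.4, -7.9]
contact_force: [14.8, -2.3, -10.7]
width: 0.003
grasp_force: 7.6
```

The arm is against the solid stop, with force rising to about 15 N. I'll back off in +x, then up and clear.

Emit:
send_rows --commands '[[1, [1, -0.14, 0], 0], [1, [3, -0.4, 0], 0], [1, [3, -0.4, 0], 0], [1, [0, 0, 5], 0], [1, [0, 0, 5], 0]]'

```text
clock: 15.42
ee_pos: [0.6241, 0.1294, 0.2471]
tool_rot: [180.0, 0.3, -7.8]
contact_force: [0.2, -0.5, 0.5]
width: -0.002
grasp_force: 0.0
```

Emit:
send_rows --commands '[[1, [0, -5, 3], 0], [1, [0, -6, 0], 0], [1, [0, -6, 0], 0], [1, [0, 0, 0], 0], [1, [0, 0, 0], 0]]'

```text
clock: 16.05
ee_pos: [0.6247, -0.0403, 0.2774]
tool_rot: [-179.9, 0.1, -7.9]
contact_force: [-0.1, 0.1, 0.2]
width: -0.0
grasp_force: 0.0
```

```bash
python3 -c "
from h import *
look('pics/p7.png',True)
cv2.imwrite('pics/p8.png',cam('scene')['image'])"
```

```text
ee g [  57.29613808 -117.4767011 ] 0.27741725164566633
scene 160 29 x [-50. -44. -40.] y [35. 41. 50.]
scene 170 52 x [-55. -43. -39.] y [33. 47. 60.]
scene 180 91 x [-60. -49. -41.] y [35. 47. 58.]
side 160 25 x [-71. -66. -53.] y [43. 56. 61.]
side 170 76 x [-72. -66. -47.] y [41. 58. 63.]
side 180 99 x [-70. -62. -49.] y [38. 52. 60.]
```

View pics/p7.png

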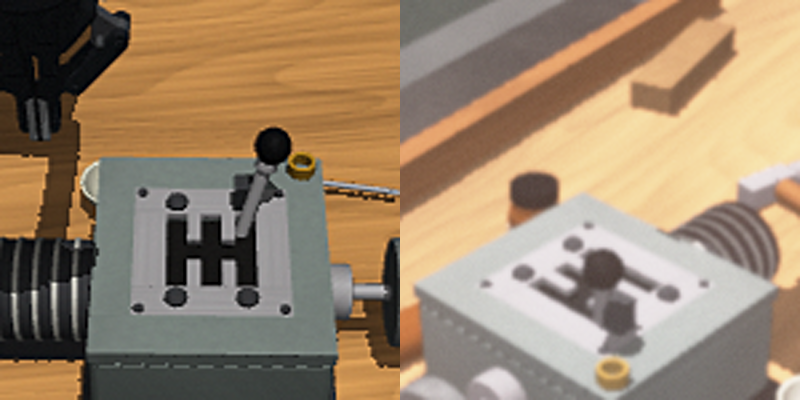

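The lever leans into the near-left slot toward the block, with the knob at about (-56,+48). The arm is clear and the loose things are undisturbed.

```bash
python3 -c "
from workcell import env
print(env.hand_in())"
```

```text
the job is handed in; nothing more can be done
None
```

The lever is fully home against its stop in the near-left corner slot marked by the tall square block, pushed only with the outside of the shut fingers; the arm is clear, nothing looked moved in the final pictures, and the job is handed in (no verdict came back).

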